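Queue the sample jars for weighing

TASK

Get the sample jars ready for weighing: stand the four blue-capped jars upright on the four yellow discs, one centred on each disc, in order of size, with the smallest on the disc nearest the balance and the largest on the disc farthest from it. Leave the yellow tube rack where it is.

Things in the scene. Friction and masses are not known exactly. Their poses are not given: they have to be found in the camera images.
- jar_s: The smallest of four closed sample jars: milky white round body with a paper band and a blue screw cap, standing upright loose on the bench. 28 mm across the cap (body 3 mm narrower), 40 mm tall overall, the cap is the top 16 mm. Origin: centre of the underside; z up along the jar.
- jar_m: The second smallest of four closed sample jars: milky white round body with a paper band and a blue screw cap, standing upright loose on the bench. 36 mm across the cap (body 3 mm narrower), 58 mm tall overall, the cap is the top 16 mm. Origin: centre of the underside; z up along the jar.
- jar_l: The second largest of four closed sample jars: milky white round body with a paper band and a blue screw cap, standing upright loose on the bench. 44 mm across the cap (body 3 mm narrower), 76 mm tall overall, the cap is the top 16 mm. Origin: centre of the underside; z up along the jar.
- jar_xl: The largest of four closed sample jars: milky white round body with a paper band and a blue screw cap, standing upright loose on the bench. 52 mm across the cap (body 3 mm narrower), 94 mm tall overall, the cap is the top 16 mm. Origin: centre of the underside; z up along the jar.
- place_a: One of the four identical places of the waiting row: a fixed flat yellow plastic disc with a thin white ring, 70 mm across, flat top 6 mm above the bench. The four lie in one straight row, about 85 mm from centre to centre, on a dark rubber mat 3 mm thick (100 x 360 mm). Names do not tell their order. Origin: centre of its underside, at bench height; z up.
- place_b: One of the four identical places of the waiting row: a fixed flat yellow plastic disc with a thin white ring, 70 mm across, flat top 6 mm above the bench. The four lie in one straight row, about 85 mm from centre to centre, on a dark rubber mat 3 mm thick (100 x 360 mm). Names do not tell their order. Origin: centre of its underside, at bench height; z up.
- place_c: One of the four identical places of the waiting row: a fixed flat yellow plastic disc with a thin white ring, 70 mm across, flat top 6 mm above the bench. The four lie in one straight row, about 85 mm from centre to centre, on a dark rubber mat 3 mm thick (100 x 360 mm). Names do not tell their order. Origin: centre of its underside, at bench height; z up.
- place_d: One of the four identical places of the waiting row: a fixed flat yellow plastic disc with a thin white ring, 70 mm across, flat top 6 mm above the bench. The four lie in one straight row, about 85 mm from centre to centre, on a dark rubber mat 3 mm thick (100 x 360 mm). Names do not tell their order. Origin: centre of its underside, at bench height; z up.
- balance: Weighing balance, fixed, beyond one end of the row and 50 mm nearer the robot, centre roughly 145 mm from the centre of the nearest place: low white housing 170 x 110 mm, 32 mm high, long side across the row, with a steel pan 96 mm across, top at 40 mm. At either end of the row. Origin: centre of the underside; x across the row (away from the robot), y along it, z up.
- rack: Yellow tube rack with two blue-capped tubes in it, loose, about 450 g, beyond the other end of the row, roughly 145 mm from the last place. 150 mm across the row (its x), 60 mm along the row (its y), 85 mm high, 111 mm over the tube caps. Not to be moved. A green lid and a glass jar stand idle beyond the sample jars, 0.8 m from the robot. Origin: centre of the underside; z up.
There are look-alikes about, which are no part of the job. Leave any turquoise look-alike of the jar_l alone. What is shaped like the jar_xl but orange is not meant.

How it is judged:
By the outcome, as a careful person would: the job done as asked, in the order asked, and still so for the second after the job is handed in, with the robot touching nothing.
It also fails if it takes over 96 s, if anything falls off the work surface, if the arm or the gripper's body presses on something with over 40 N, if the wrist force passes 120 N, or if a joint passes its speed limit or range.

ROBOT

A 6-joint arm with a two-finger parallel gripper is mounted at the origin on the work surface. World frame = base frame: x ahead of the robot, y to its left, z up, the work surface at z = 0. Lengths are in m, angles in rad, forces in N, time in s.
With the tool pointing down it reaches from about 0.275 to 1 m from the base axis. Payload 8.4 kg.
Tool frame: the origin (TCP) lies at the very end of the fingers, on their centre line; the grasp point (between the pads) lies 19 mm behind it; z points along the fingers, x is the direction in which the jaws open and shut, and the axes are right-handed (so a half turn about z gives the same grasp; the last joint's range is limited). The gripper opens to 85 mm and grips with 20 to 120 N. Pads are 22 mm wide; open, the fingers measure 114 mm over their backs; the gripper's body (76 mm by 85 mm) begins 54 mm behind the grasp point. The pads swing forward as they close: fully open they stand 13 mm farther back than shut.
Start: joints at [-1.346, 0.353, 1.633, -0, 1.155, -0.002], TCP at [0.141, -0.609, 0.231] pointing down, gripper open.
Joint ranges: [-2.63, 2.63], [-0.92, 2.1], [0.06, 2.66], [-1.3, 4.44], [0, 2.69], [-3.02, 3.02]. Speed limits (rad/s): [2.22, 2.22, 2.79, 3.14, 3.14, 3.14].

INTERFACE

Orientations are given as [roll, pitch, yaw] about the fixed x, y, z axes, in that order (R = Rz(yaw) Ry(pitch) Rx(roll)).
In Python, from plant import env, imaging, workorder gives the robot as it stands. The module is installed in compiled form; this text tells all that it offers.
- The arm moves only by the shell command python3 -m handwheel 'ROWS' [OPENING] [FORCE]. ROWS is JSON, a list of rows, each an object of numbers: "dx", "dy", "dz": the shift along the world's x, y, z in cm; "ax", "ay", "az": the turn, a rotation vector about the world's x, y, z in rad. A call has 1 to 8 rows; each row is the pose to reach, as a shift and turn from the pose commanded when the call began; what a row does not reach only later rows make up. A row lasts 1/10 s, in which the tool goes at most 50 mm and 8.59 degrees, less where a joint would pass 70% of its speed; a pose out of reach is approached as far as the arm can. A call with a gripper value outside its range is refused whole. OPENING is the finger opening in cm, from 0 to 8.54, set as the call begins (- or left out, the last holds). The fingers move at their own pace and stop on an object; FORCE is the grip in N (left out, the last holds). Time passes only in rows, so rows that repeat a pose let the fingers close. It gives the time, the measured TCP pose, the force and the opening at its end, in the units of the state.
- env.get_state(): the state, without advancing time (a new reading comes with each control period).
- imaging.snapshot(name): name is "side" or "top"; returns a dict with "img" (420x560x3 uint8, red, green, blue), "fx", "fy", "cx", "cy" (pixels), "k1" (the pictures are not rectified: a ray, as slopes to the right and down, at radius r is drawn at 1 + k1 r^2 times it, then the intrinsics apply), "eye" and "attitude" of the camera in the world. Camera axes: x right, y down, z forward; pixel columns grow to the right and rows downward; lengths in m; the calibration is good to about 2 mm. A picture is of the moment at which its call begins. There is no depth.
- workorder.sign_off(): hands the job in, once; it reports no verdict.
The state is a dict: "clock": time; "joint_pos": joint angles; "dq": joint speeds; "effort": joint torques, N m; "tool_pos": TCP position; "tcp_rot": TCP orientation; "ft_force": force on the tool from outside, world axes, zero at the start; "wrist_torque": the same for the moment, N m; "opening": finger opening in m.
Only numpy, scipy, OpenCV 4.12 (cv2) and the standard library are available. Lean on these libraries where they do the work, as an engineer would, in place of code of your own. Each camera call takes 0.05 s, during which the arm holds its last target. There are 200 camera calls.

## Working session

There is one attempt and no reset: what is moved stays moved. The work goes in short steps, Python scripts to look and compute and a shell command to move; the robot and the scene stay as the last step left them, time stands still between calls to the robot, and variables do not carry over. Pictures are saved under pics/ and viewed, about 12 in all and at most 16, crops included, and the job is handed in when it is done.

```bash
mkdir -p pics; ls
python3 - <<'E'
from plant import env, imaging
import cv2, numpy as np
print(env.get_state())
for n in("top","side"):
    s=imaging.snapshot(n); cv2.imwrite(f"pics/{n}0.png",s["img"][:,:,::-1])
    print(n,{k:v for k,v in s.items() if k!="img"})
E
```

```text
pics
{'clock': 0.0, 'joint_pos': array([-1.34641007e+00,  3.53671076e-01,  1.63415762e+00,  3.93816979e-05,
        1.15524484e+00, -2.42362050e-03]), 'dq': array([ 0.00019628,  0.00055087,  0.00181572,  0.00146387, -0.00010563,
        0.000669  ]), 'effort': array([ 1.99663100e-04, -6.05260706e+01, -3.42070019e+01,  1.03493844e-04,
        9.26958688e-03, -4.66259394e-06]), 'tool_pos': array([ 0.14042875, -0.60849921,  0.23053734]), 'tcp_rot': array([-3.14155306e+00,  1.48078950e-03, -1.34400234e+00]), 'ft_force': array([ 0.02682897,  0.81930609, -0.27987206]), 'wrist_torque': array([ 0.02327769, -0.00565741,  0.03680679]), 'opening': 0.08582103518469893}
top {'fx': 536.3292068989529, 'fy': 536.3292068989529, 'cx': 277.46589410816216, 'cy': 206.85746545766878, 'k1': 0.032506485836057517, 'eye': array([0.32731177, 0.00373736, 1.01024751]), 'attitude': array([-2.94002473,  0.01797435, -1.5880962 ])}
side {'fx': 488.4759273884679, 'fy': 488.4759273884679, 'cx': 273.4368055392566, 'cy': 207.09843271127556, 'k1': 0.013324972790157649, 'eye': array([0.25781841, 0.76116743, 0.52540104]), 'attitude': array([-2.14060684e+00,  1.17884179e-03, -2.82242510e+00])}
```

View pics/top0.png

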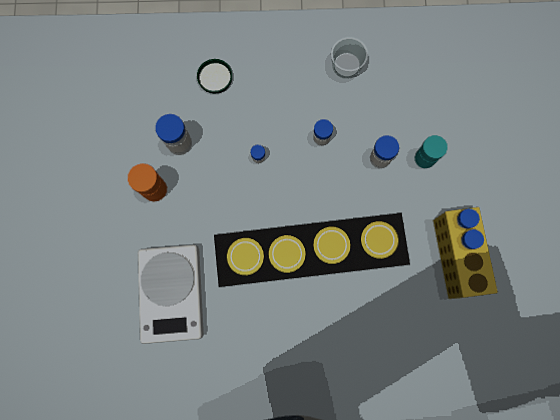

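View pics/side0.png

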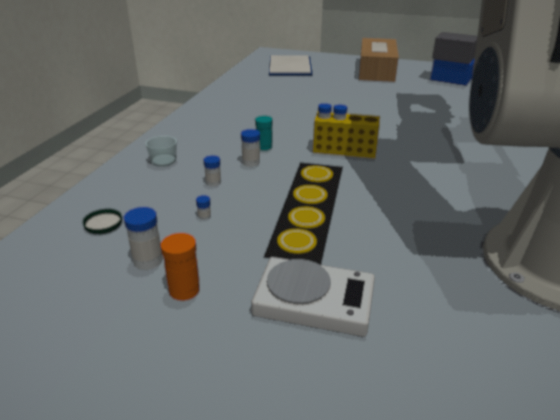

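```bash
cat > h.py <<'E'
import numpy as np, cv2
from scipy.spatial.transform import Rotation as R
from scipy.optimize import least_squares
from plant import env, imaging
J=dict(s=(28,40),m=(36,58),l=(44,76),xl=(52,94))
def proj(c,P):
    Rw=R.from_euler('xyz',c["attitude"]).as_matrix().T
    K=np.array([[c["fx"],0,c["cx"]],[0,c["fy"],c["cy"]],[0,0,1]])
    return cv2.projectPoints(np.asarray(P,float).reshape(-1,1,3),cv2.Rodrigues(Rw)[0],-Rw@c["eye"],K,np.array([c["k1"],0,0,0,0]))[0].reshape(-1,2)
A=np.linspace(0,2*np.pi,60)
def cyl(x,y,r,z0,z1): return np.vstack([np.c_[x+r*np.cos(A),y+r*np.sin(A),0*A+z] for z in(z0,z1)])
def cen(c,pts):
    h=cv2.convexHull(proj(c,pts).astype(np.float32)); m=cv2.moments(h)
    return np.array([m["m10"]/m["m00"],m["m01"]/m["m00"]]),m["m00"]
def blobs(c,lo,hi,amin=40):
    hsv=cv2.cvtColor(c["img"],cv2.COLOR_RGB2HSV)
    m=cv2.inRange(hsv,lo,hi); m=cv2.morphologyEx(m,cv2.MORPH_CLOSE,np.ones((3,3)))
    out=[]
    for k in cv2.findContours(m,cv2.RETR_EXTERNAL,cv2.CHAIN_APPROX_NONE)[0]:
        q=cv2.moments(cv2.convexHull(k))
        if q["m00"]>amin: out.append((q["m10"]/q["m00"],q["m01"]/q["m00"],q["m00"]))
    return np.array(out)
BLUE=((108,120,50),(125,255,255)); YEL=((20,100,80),(35,255,255))
def loc(c,px,f,x0=(.5,0)):  # x,y so that the model centroid falls on px
    s=least_squares(lambda v:cen(c,f(*v))[0]-px,x0,x_scale=.01,diff_step=1e-4)
    return s.x,cen(c,f(*s.x))[1]
E
cat > look.py <<'E'
from h import *
import sys
c={n:imaging.snapshot(n) for n in("top","side")}
for n in c:
    print(n); print(" discs")
    for b in blobs(c[n],*YEL,150):
        p,a=loc(c[n],b[:2],lambda x,y:cyl(x,y,.035,.003,.006) ); print("  ",b.round(1),p.round(4),round(a))
    print(" caps")
    for b in blobs(c[n],*BLUE):
        r=[]
        for k,(d,h) in J.items():
            z=float(sys.argv[1]) if len(sys.argv)>1 else 0
            p,a=loc(c[n],b[:2],lambda x,y:cyl(x,y,d/2e3,z+h/1e3-.016,z+h/1e3)); r.append((abs(np.log(a/b[2])),k,p.round(4),round(a)))
        print("  ",b.round(1),min(r)[1:])
E
python3 look.py
```

```text
top
 discs
   [ 244.9  256.  1054.5] [0.4403 0.0811] 1092
   [ 286.7  253.5 1060.5] [0.4435 0.0025] 1092
   [ 331.3  244.8 1047.5] [ 0.4582 -0.0818] 1089
   [ 379.   239.4 1067.5] [ 0.4668 -0.1717] 1095
   [ 470.6  251.9 3072. ] [ 0.4403 -0.3398] 1143
 caps
   [470.3 228.7 747.5] ('xl', array([ 0.471 , -0.3148]), 819)
   [257.5 151.9 156.5] ('s', array([0.635, 0.054]), 201)
   [386.2 147.4 442. ] ('l', array([ 0.6266, -0.1829]), 516)
   [322.9 128.7 281.5] ('m', array([ 0.6717, -0.0703]), 332)
   [169.7 128.1 625. ] ('xl', array([0.6665, 0.2102]), 714)
side
 discs
   [ 303.2  219.2 2457.5] [0.4468 0.0112] 642
   [316.6 173.1 411. ] [ 0.4667 -0.1742] 413
   [ 345.4  134.3 2541. ] [ 0.4468 -0.3991] 270
 caps
   [140.  218.6 605. ] ('l', array([0.6834, 0.1867]), 523)
   [202.8 201.4 127. ] ('s', array([0.6344, 0.0531]), 196)
   [211.5 161.4 150. ] ('s', array([ 0.6873, -0.1038]), 143)
   [249.8 135.1 181. ] ('m', array([ 0.6419, -0.2228]), 174)
   [339.8 108.9  87. ] ('s', array([ 0.4839, -0.4973]), 89)
   [324.5 107.9  83. ] ('s', array([ 0.5252, -0.4917]), 88)
   [452.9  70.7 885.5] ('xl', array([ 0.206, -0.76 ]), 178)
```

```bash
cat > joint.py <<'E'
from h import *
c={n:imaging.snapshot(n) for n in("top","side")}
h={n:cv2.cvtColor(c[n]["img"],cv2.COLOR_RGB2HSV) for n in c}
def near(n,lo,hi,f,v):
    # colour mask within a dilated predicted hull
    m=cv2.inRange(h[n],lo,hi); roi=np.zeros_like(m)
    cv2.fillConvexPoly(roi,cv2.convexHull(proj(c[n],f(*v)).astype(np.int32)),255)
    m&=cv2.dilate(roi,np.ones((7,7)))
    k=np.vstack([k for k in cv2.findContours(m,cv2.RETR_EXTERNAL,cv2.CHAIN_APPROX_NONE)[0] if len(k)>5])
    q=cv2.moments(cv2.convexHull(k)); return np.array([q["m10"]/q["m00"],q["m01"]/q["m00"]]),q["m00"]
def run(t,lo,hi,f,v):
    for n in c:
        w=np.array(v)
        for _ in range(3):
            px,a=near(n,lo,hi,f,w); w,am=loc(c[n],px,f,w)
        print(t,n,w.round(4),px.round(1),round(a),round(am))
for t,v in dict(A=(.4403,.0811),B=(.4435,.0025),C=(.4582,-.0818),D=(.4668,-.1717)).items():
    run(t,(20,100,80),(35,255,255),lambda x,y:cyl(x,y,.035,.004,.006),v)
for t,v in dict(s=(.635,.054),m=(.672,-.07),l=(.627,-.183),xl=(.667,.21)).items():
    d,H=J[t]; run(t,(100,100,15),(130,255,255),lambda x,y:cyl(x,y,d/2e3,H/1e3-.016,H/1e3),v)
run('orange',(0,120,20),(14,255,255),lambda x,y:cyl(x,y,.026,.078,.094),(.59,.25))
E
python3 joint.py
```

```text
A top [0.4403 0.0811] [244.9 256. ] 1054 1090
A side [0.4401 0.0733] [297.6 238. ] 931 739
B top [0.4435 0.0025] [286.7 253.5] 1060 1090
B side [0.4437 0.0026] [305.9 216.8] 748 614
C top [ 0.4582 -0.0818] [331.3 244.8] 1048 1087
C side [ 0.4584 -0.0903] [310.7 192. ] 606 486
D top [ 0.4667 -0.1717] [379.1 239.4] 1066 1092
D side [ 0.4666 -0.1731] [316.6 173.1] 412 402
s top [0.6348 0.054 ] [257.5 152. ] 160 201
s side [0.6346 0.0528] [202.7 201.4] 146 195
m top [ 0.6718 -0.0704] [322.9 128.7] 288 332
m side [ 0.6714 -0.072 ] [211.5 161.5] 168 221
l top [ 0.6267 -0.1826] [386.1 147.3] 460 516
l side [ 0.6261 -0.1854] [250.3 135.3] 208 252
xl top [0.6666 0.21  ] [169.8 128. ] 640 714
xl side [0.6663 0.2094] [140.1 218.8] 636 741
orange top [0.5695 0.2518] [145.1 180.4] 849 743
orange side [0.5698 0.2631] [178.4 249.8] 996 920
```

```bash
python3 -m handwheel '[{"dx":6,"dy":5,"az":0.15},{"dx":12,"dy":10,"az":0.3},{"dx":18,"dy":15,"az":0.45},{"dx":24,"dy":20,"az":0.6},{"dx":30,"dy":26,"az":0.75},{"dx":36,"dy":32,"az":0.9},{"dx":42,"dy":37,"az":1.05},{"dx":48,"dy":42,"az":1.2}]' 8.5 30
```

```text
invalid input
```

```bash
python3 -m handwheel '[{"dx":5,"dy":0,"dz":0,"ax":0,"ay":0,"az":0.1}]'; echo; python3 -m handwheel --help
```

```text
clock: 0.4
tool_pos: [0.1867, -0.6094, 0.2313]
tcp_rot: [3.14, 0.001, -1.248]
ft_force: [0.7, 0.3, 0.3]
opening: 0.0852
invalid input: not JSON, or not a number
```

```bash
python3 -m handwheel '[{"dx":43.5,"dy":42.5,"dz":0,"ax":0,"ay":0,"az":1.244},{"dx":43.5,"dy":42.5,"dz":0,"ax":0,"ay":0,"az":1.244},{"dx":43.5,"dy":42.5,"dz":0,"ax":0,"ay":0,"az":1.244},{"dx":43.5,"dy":42.5,"dz":0,"ax":0,"ay":0,"az":1.244},{"dx":43.5,"dy":42.5,"dz":0,"ax":0,"ay":0,"az":1.244},{"dx":43.5,"dy":42.5,"dz":0,"ax":0,"ay":0,"az":1.244},{"dx":43.5,"dy":42.5,"dz":0,"ax":0,"ay":0,"az":1.244},{"dx":43.5,"dy":42.5,"dz":0,"ax":0,"ay":0,"az":1.244}]' 8.5 30
```

```text
clock: 1.2
tool_pos: [0.4779, -0.3279, 0.2315]
tcp_rot: [3.141, -0.0, -0.038]
ft_force: [1.1, -2.0, 0.5]
opening: 0.085
```

```bash
python3 -m handwheel '[{"dx":14,"dy":14,"dz":0,"ax":0,"ay":0,"az":0.04},{"dx":14,"dy":14,"dz":0,"ax":0,"ay":0,"az":0.04},{"dx":14,"dy":14,"dz":0,"ax":0,"ay":0,"az":0.04},{"dx":14,"dy":14,"dz":0,"ax":0,"ay":0,"az":0.04},{"dx":14,"dy":14,"dz":0,"ax":0,"ay":0,"az":0.04},{"dx":14,"dy":14,"dz":0,"ax":0,"ay":0,"az":0.04},{"dx":14,"dy":14,"dz":0,"ax":0,"ay":0,"az":0.04}]'; python3 -c "
from plant import env;s=env.get_state();print(s['tool_pos'],s['joint_pos'],s['ft_force'])"
```

```text
clock: 1.9
tool_pos: [0.6159, -0.1899, 0.231]
tcp_rot: [3.141, 0.001, -0.004]
ft_force: [0.3, 0.5, 0.9]
opening: 0.085
[ 0.61593823 -0.18991559  0.23102477] [-3.01204709e-01  3.83789412e-01  1.58857040e+00 -4.26558001e-04
  1.17005098e+00 -2.96896348e-01] [0.32946095 0.50455491 0.89895167]
```

```bash
python3 -m handwheel '[{"dx":1.05,"dy":0.6,"dz":-5,"ax":0,"ay":0,"az":0},{"dx":1.05,"dy":0.6,"dz":-9,"ax":0,"ay":0,"az":0},{"dx":1.05,"dy":0.6,"dz":-12,"ax":0,"ay":0,"az":0},{"dx":1.05,"dy":0.6,"dz":-15,"ax":0,"ay":0,"az":0},{"dx":1.05,"dy":0.6,"dz":-17,"ax":0,"ay":0,"az":0},{"dx":1.05,"dy":0.6,"dz":-18.5,"ax":0,"ay":0,"az":0},{"dx":1.05,"dy":0.6,"dz":-18.5,"ax":0,"ay":0,"az":0},{"dx":1.05,"dy":0.6,"dz":-18.5,"ax":0,"ay":0,"az":0}]'
python3 - <<'E'
from h import *
c=imaging.snapshot("side"); cv2.imwrite("pics/g1.png",cv2.resize(c["img"][60:240,160:360,::-1],(800,720))[:600])
E
```

```text
clock: 2.7
tool_pos: [0.6272, -0.1842, 0.0469]
tcp_rot: [3.141, -0.001, -0.005]
ft_force: [0.5, -0.1, -0.3]
opening: 0.0851
```

View pics/g1.png

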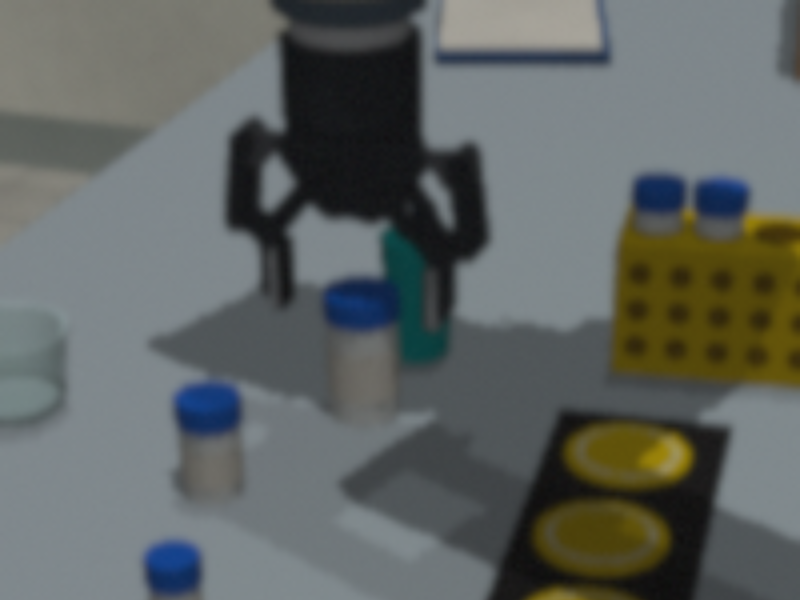

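The pads straddle jar_l's cap (crop ~(360,300)), centred, with the fingertips around the cap's lower edge. Closing and lifting.

```bash
python3 -m handwheel '[{"dx":0,"dy":0,"dz":-0.3,"ax":0,"ay":0,"az":0},{"dx":0,"dy":0,"dz":-0.3,"ax":0,"ay":0,"az":0},{"dx":0,"dy":0,"dz":-0.3,"ax":0,"ay":0,"az":0},{"dx":0,"dy":0,"dz":-0.3,"ax":0,"ay":0,"az":0},{"dx":0,"dy":0,"dz":-0.3,"ax":0,"ay":0,"az":0},{"dx":0,"dy":0,"dz":-0.3,"ax":0,"ay":0,"az":0},{"dx":0,"dy":0,"dz":-0.3,"ax":0,"ay":0,"az":0},{"dx":0,"dy":0,"dz":-0.3,"ax":0,"ay":0,"az":0}]' 3.0 40
```

```text
clock: 3.55
tool_pos: [0.6274, -0.1835, 0.044]
tcp_rot: [3.141, -0.001, -0.004]
ft_force: [-2.1, -0.1, 7.6]
opening: 0.0429
```

```bash
python3 -m handwheel '[{"dx":0,"dy":0,"dz":3,"ax":0,"ay":0,"az":0},{"dx":0,"dy":0,"dz":7,"ax":0,"ay":0,"az":0},{"dx":-3,"dy":2,"dz":10,"ax":0,"ay":0,"az":0},{"dx":-7,"dy":4,"dz":10,"ax":0,"ay":0,"az":0},{"dx":-11,"dy":7,"dz":10,"ax":0,"ay":0,"az":0},{"dx":-14.5,"dy":9,"dz":10,"ax":0,"ay":0,"az":0},{"dx":-16.9,"dy":10.2,"dz":10,"ax":0,"ay":0,"az":0},{"dx":-16.9,"dy":10.2,"dz":10,"ax":0,"ay":0,"az":0}]'
python3 - <<'E'
from h import *
c=imaging.snapshot("side"); cv2.imwrite("pics/g2.png",cv2.resize(c["img"][60:260,180:440,::-1],(780,600)))
print(env.get_state()["tool_pos"])
E
```

```text
clock: 4.35
tool_pos: [0.4543, -0.08, 0.1429]
tcp_rot: [-3.141, 0.003, -0.003]
ft_force: [0.4, -0.4, -1.2]
opening: 0.0428
[ 0.45702426 -0.08083019  0.14344447]
```

View pics/g2.png

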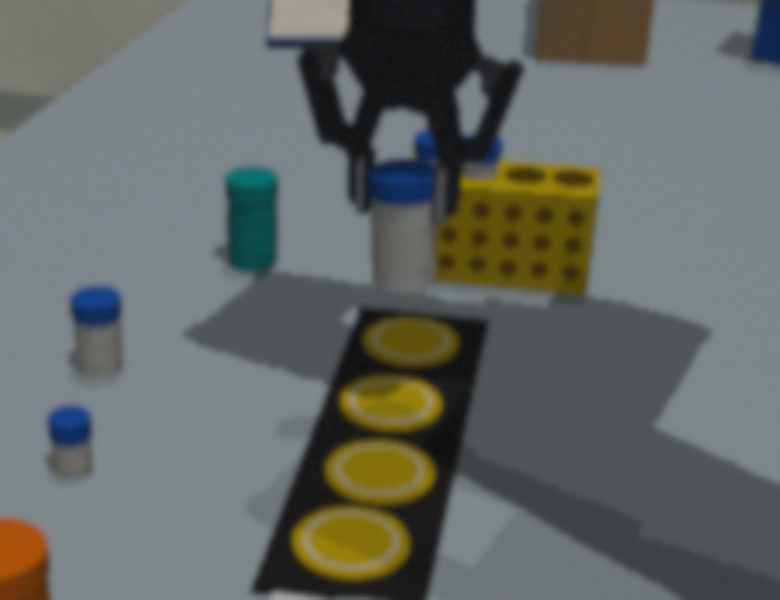

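jar_l hangs upright between the pads (crop ~(405,230)), over the third disc. Lowering it.

```bash
python3 -m handwheel '[{"dx":0.1,"dy":-0.1,"dz":-4,"ax":0,"ay":0,"az":0},{"dx":0.1,"dy":-0.1,"dz":-7,"ax":0,"ay":0,"az":0},{"dx":0.1,"dy":-0.1,"dz":-8.2,"ax":0,"ay":0,"az":0},{"dx":0.1,"dy":-0.1,"dz":-8.8,"ax":0,"ay":0,"az":0},{"dx":0.1,"dy":-0.1,"dz":-9.1,"ax":0,"ay":0,"az":0},{"dx":0.1,"dy":-0.1,"dz":-9.2,"ax":0,"ay":0,"az":0},{"dx":0.1,"dy":-0.1,"dz":-9.2,"ax":0,"ay":0,"az":0},{"dx":0.1,"dy":-0.1,"dz":-9.2,"ax":0,"ay":0,"az":0}]'
```

```text
clock: 5.2
tool_pos: [0.4598, -0.0826, 0.052]
tcp_rot: [3.141, -0.001, -0.004]
ft_force: [-0.3, -1.1, -0.4]
opening: 0.0428
```

```bash
python3 -m handwheel '[{"dx":-0.15,"dy":0.1,"dz":0,"ax":0,"ay":0,"az":0},{"dx":-0.15,"dy":0.1,"dz":-0.1,"ax":0,"ay":0,"az":0},{"dx":-0.15,"dy":0.1,"dz":-0.15,"ax":0,"ay":0,"az":0},{"dx":-0.15,"dy":0.1,"dz":-0.2,"ax":0,"ay":0,"az":0},{"dx":-0.15,"dy":0.1,"dz":-0.2,"ax":0,"ay":0,"az":0}]'
python3 -m handwheel '[{"dx":0,"dy":0,"dz":0,"ax":0,"ay":0,"az":0},{"dx":0,"dy":0,"dz":0,"ax":0,"ay":0,"az":0},{"dx":0,"dy":0,"dz":0,"ax":0,"ay":0,"az":0},{"dx":0,"dy":0,"dz":0,"ax":0,"ay":0,"az":0},{"dx":0,"dy":0,"dz":0,"ax":0,"ay":0,"az":0},{"dx":0,"dy":0,"dz":0,"ax":0,"ay":0,"az":0}]' 8.5
```

```text
clock: 5.7
tool_pos: [0.4577, -0.0815, 0.0499]
tcp_rot: [3.142, -0.0, -0.004]
ft_force: [-2.9, 0.1, 11.2]
opening: 0.0429
clock: 6.3
tool_pos: [0.4576, -0.0814, 0.0492]
tcp_rot: [-3.142, 0.0, -0.004]
ft_force: [0.1, -1.0, -0.3]
opening: 0.0852
```

```bash
python3 -m handwheel '[{"dx":0,"dy":0,"dz":5,"ax":0,"ay":0,"az":0},{"dx":0,"dy":0,"dz":10,"ax":0,"ay":0,"az":0},{"dx":0,"dy":0,"dz":15,"ax":0,"ay":0,"az":0},{"dx":4,"dy":5,"dz":15,"ax":0,"ay":0,"az":0},{"dx":7,"dy":9,"dz":15,"ax":0,"ay":0,"az":0},{"dx":10,"dy":13,"dz":15,"ax":0,"ay":0,"az":0},{"dx":13,"dy":17,"dz":15,"ax":0,"ay":0,"az":0},{"dx":16,"dy":21,"dz":15,"ax":0,"ay":0,"az":0}]'
python3 -m handwheel '[{"dx":2.5,"dy":4,"dz":0,"ax":0,"ay":0,"az":0},{"dx":5,"dy":8,"dz":0,"ax":0,"ay":0,"az":0},{"dx":5,"dy":8,"dz":0,"ax":0,"ay":0,"az":0},{"dx":5,"dy":8,"dz":0,"ax":0,"ay":0,"az":0},{"dx":5,"dy":8,"dz":0,"ax":0,"ay":0,"az":0},{"dx":5,"dy":8,"dz":0,"ax":0,"ay":0,"az":0}]'
python3 look.py|grep -E "^[a-z]|'|caps"
```

```text
clock: 7.1
tool_pos: [0.6101, 0.1191, 0.1992]
tcp_rot: [3.142, -0.0, -0.004]
ft_force: [0.4, -1.8, -0.0]
opening: 0.0853
clock: 7.7
tool_pos: [0.6587, 0.1961, 0.1994]
tcp_rot: [3.141, 0.0, -0.005]
ft_force: [-0.3, 1.1, -0.7]
opening: 0.0852
top
 caps
   [334.  240.3 463. ] ('l', array([ 0.4577, -0.0813]), 521)
   [470.3 228.7 747.5] ('xl', array([ 0.471 , -0.3148]), 819)
   [257.5 152.  159. ] ('s', array([0.6347, 0.054 ]), 201)
   [323.  128.8 283.5] ('m', array([ 0.6716, -0.0704]), 332)
side
 caps
   [139.8 218.5 632.5] ('xl', array([0.6671, 0.2088]), 740)
   [202.8 201.5 127.5] ('s', array([0.6343, 0.0531]), 196)
   [311.5 164.2 247.5] ('m', array([ 0.4678, -0.1259]), 226)
   [211.5 161.5 149. ] ('s', array([ 0.6872, -0.1036]), 143)
   [339.9 108.9  88. ] ('s', array([ 0.4837, -0.4972]), 89)
   [324.5 107.9  83. ] ('s', array([ 0.5252, -0.4917]), 88)
   [453.   70.3 903.5] ('xl', array([ 0.2058, -0.7643]), 177)
```

```bash
python3 -m handwheel '[{"dx":0.8,"dy":1.4,"dz":-2,"ax":0,"ay":0,"az":0},{"dx":0.8,"dy":1.4,"dz":-5,"ax":0,"ay":0,"az":0},{"dx":0.8,"dy":1.4,"dz":-8,"ax":0,"ay":0,"az":0},{"dx":0.8,"dy":1.4,"dz":-11,"ax":0,"ay":0,"az":0},{"dx":0.8,"dy":1.4,"dz":-13,"ax":0,"ay":0,"az":0},{"dx":0.8,"dy":1.4,"dz":-13.5,"ax":0,"ay":0,"az":0},{"dx":0.8,"dy":1.4,"dz":-13.5,"ax":0,"ay":0,"az":0}]'
python3 -m handwheel '[{"dx":0,"dy":0,"dz":0,"ax":0,"ay":0,"az":0},{"dx":0,"dy":0,"dz":0,"ax":0,"ay":0,"az":0},{"dx":0,"dy":0,"dz":0,"ax":0,"ay":0,"az":0},{"dx":0,"dy":0,"dz":0,"ax":0,"ay":0,"az":0},{"dx":0,"dy":0,"dz":0,"ax":0,"ay":0,"az":0},{"dx":0,"dy":0,"dz":0,"ax":0,"ay":0,"az":0},{"dx":0,"dy":0,"dz":0,"ax":0,"ay":0,"az":0},{"dx":0,"dy":0,"dz":0,"ax":0,"ay":0,"az":0}]' 3.5 45
```

```text
clock: 8.5
tool_pos: [0.6669, 0.2108, 0.064]
tcp_rot: [3.141, 0.001, -0.005]
ft_force: [-0.7, 0.0, 0.5]
opening: 0.0847
clock: 9.3
tool_pos: [0.6681, 0.2116, 0.0662]
tcp_rot: [-3.141, -0.002, -0.004]
ft_force: [-1.7, -0.4, 4.3]
opening: 0.0503
```

```bash
python3 -m handwheel '[{"dx":0,"dy":0,"dz":3,"ax":0,"ay":0,"az":0},{"dx":0,"dy":0,"dz":7,"ax":0,"ay":0,"az":0},{"dx":0,"dy":0,"dz":11,"ax":0,"ay":0,"az":0},{"dx":-1,"dy":-2,"dz":14,"ax":0,"ay":0,"az":0},{"dx":-3,"dy":-5,"dz":14,"ax":0,"ay":0,"az":0},{"dx":-5,"dy":-9,"dz":14,"ax":0,"ay":0,"az":0},{"dx":-7,"dy":-13,"dz":14,"ax":0,"ay":0,"az":0},{"dx":-9,"dy":-17,"dz":14,"ax":0,"ay":0,"az":0}]'
python3 -m handwheel '[{"dx":-2,"dy":-4,"dz":0,"ax":0,"ay":0,"az":0},{"dx":-4,"dy":-8,"dz":0,"ax":0,"ay":0,"az":0},{"dx":-6,"dy":-12,"dz":0,"ax":0,"ay":0,"az":0},{"dx":-8,"dy":-15,"dz":0,"ax":0,"ay":0,"az":0},{"dx":-10,"dy":-18,"dz":0,"ax":0,"ay":0,"az":0},{"dx":-11,"dy":-21,"dz":0,"ax":0,"ay":0,"az":0},{"dx":-11,"dy":-21,"dz":0,"ax":0,"ay":0,"az":0},{"dx":-11,"dy":-21,"dz":0,"ax":0,"ay":0,"az":0}]'
python3 - <<'E'
from h import *
c=imaging.snapshot("side"); cv2.imwrite("pics/g3.png",cv2.resize(c["img"][40:240,180:440,::-1],(780,600)))
print(env.get_state()["tool_pos"])
E
```

```text
clock: 10.1
tool_pos: [0.5763, 0.0401, 0.2051]
tcp_rot: [3.142, -0.001, -0.003]
ft_force: [1.0, -0.4, -1.7]
opening: 0.0506
clock: 10.9
tool_pos: [0.4672, -0.1692, 0.2049]
tcp_rot: [3.141, -0.001, -0.006]
ft_force: [0.3, 0.6, -1.9]
opening: 0.0506
[ 0.46742809 -0.16859024  0.2047712 ]
```

View pics/g3.png

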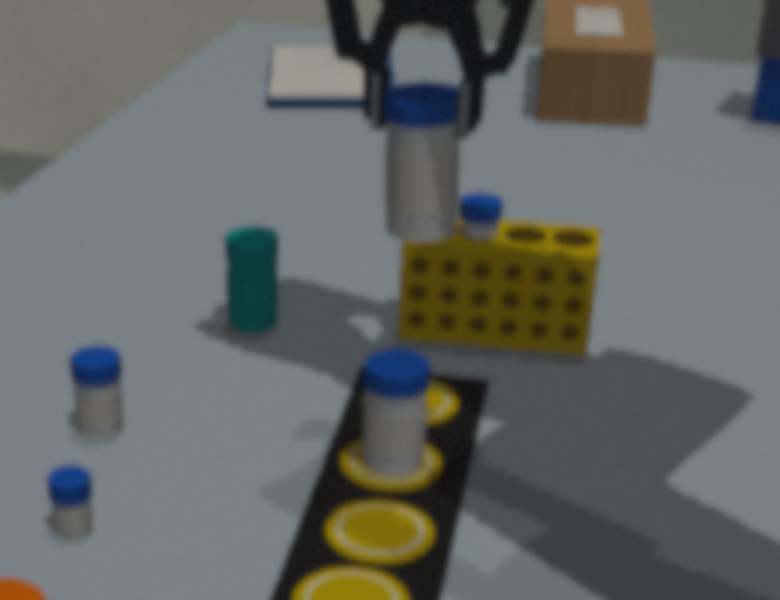

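jar_xl hangs upright (crop ~(422,165)); jar_l stands centred on its disc (~(395,415)). Lowering jar_xl.

```bash
python3 -m handwheel '[{"dx":0,"dy":-0.1,"dz":-3,"ax":0,"ay":0,"az":0},{"dx":0,"dy":-0.15,"dz":-6.5,"ax":0,"ay":0,"az":0},{"dx":0,"dy":-0.15,"dz":-10,"ax":0,"ay":0,"az":0},{"dx":0,"dy":-0.15,"dz":-12,"ax":0,"ay":0,"az":0},{"dx":0,"dy":-0.15,"dz":-13,"ax":0,"ay":0,"az":0},{"dx":0,"dy":-0.15,"dz":-13.1,"ax":0,"ay":0,"az":0},{"dx":0,"dy":-0.15,"dz":-13.1,"ax":0,"ay":0,"az":0}]'
```

```text
clock: 11.65
tool_pos: [0.468, -0.1699, 0.0738]
tcp_rot: [3.141, -0.001, -0.003]
ft_force: [0.6, 0.7, -1.1]
opening: 0.0506
```

```bash
python3 -m handwheel '[{"dx":-0.1,"dy":-0.05,"dz":-0.1,"ax":0,"ay":0,"az":0},{"dx":-0.1,"dy":-0.05,"dz":-0.2,"ax":0,"ay":0,"az":0},{"dx":-0.1,"dy":-0.05,"dz":-0.25,"ax":0,"ay":0,"az":0},{"dx":-0.1,"dy":-0.05,"dz":-0.25,"ax":0,"ay":0,"az":0}]'
```

```text
clock: 12.05
tool_pos: [0.4667, -0.171, 0.0715]
tcp_rot: [3.141, -0.001, -0.004]
ft_force: [-0.7, -0.3, 3.9]
opening: 0.0507
```

```bash
python3 -m handwheel '[{"dx":0,"dy":0,"dz":0,"ax":0,"ay":0,"az":0},{"dx":0,"dy":0,"dz":0,"ax":0,"ay":0,"az":0},{"dx":0,"dy":0,"dz":0,"ax":0,"ay":0,"az":0},{"dx":0,"dy":0,"dz":0,"ax":0,"ay":0,"az":0},{"dx":0,"dy":0,"dz":3,"ax":0,"ay":0,"az":0},{"dx":0,"dy":0,"dz":7,"ax":0,"ay":0,"az":0},{"dx":0,"dy":0,"dz":11,"ax":0,"ay":0,"az":0},{"dx":3,"dy":1.5,"dz":12,"ax":0,"ay":0,"az":0}]' 8.5
python3 -m handwheel '[{"dx":4,"dy":2,"dz":0,"ax":0,"ay":0,"az":0},{"dx":8,"dy":4,"dz":0,"ax":0,"ay":0,"az":0},{"dx":12,"dy":6,"dz":0,"ax":0,"ay":0,"az":0},{"dx":15,"dy":7.5,"dz":0,"ax":0,"ay":0,"az":0},{"dx":17.5,"dy":8.5,"dz":-2,"ax":0,"ay":0,"az":0},{"dx":17.5,"dy":8.5,"dz":-6,"ax":0,"ay":0,"az":0},{"dx":17.5,"dy":8.5,"dz":-9,"ax":0,"ay":0,"az":0},{"dx":17.5,"dy":8.5,"dz":-9,"ax":0,"ay":0,"az":0}]'
```

```text
clock: 12.85
tool_pos: [0.4961, -0.157, 0.1949]
tcp_rot: [3.14, -0.004, -0.006]
ft_force: [1.3, 0.3, -0.3]
opening: 0.085
clock: 13.65
tool_pos: [0.6679, -0.0701, 0.0959]
tcp_rot: [-3.141, 0.008, -0.004]
ft_force: [-0.4, -0.2, -0.5]
opening: 0.0851
```

```bash
python3 -m handwheel '[{"dx":0.2,"dy":0,"dz":-3,"ax":0,"ay":0,"az":0},{"dx":0.2,"dy":0,"dz":-5,"ax":0,"ay":0,"az":0},{"dx":0.2,"dy":0,"dz":-6.5,"ax":0,"ay":0,"az":0},{"dx":0.2,"dy":0,"dz":-6.8,"ax":0,"ay":0,"az":0},{"dx":0.2,"dy":0,"dz":-6.8,"ax":0,"ay":0,"az":0},{"dx":0.2,"dy":0,"dz":-6.8,"ax":0,"ay":0,"az":0}]'
```

```text
clock: 14.25
tool_pos: [0.6742, -0.0708, 0.0342]
tcp_rot: [3.141, -0.002, -0.004]
ft_force: [0.3, 0.7, -0.2]
opening: 0.0848
```

```bash
python3 -m handwheel '[{"dx":-0.2,"dy":0,"dz":-0.5,"ax":0,"ay":0,"az":0},{"dx":-0.2,"dy":0,"dz":-0.5,"ax":0,"ay":0,"az":0},{"dx":-0.2,"dy":0,"dz":-0.5,"ax":0,"ay":0,"az":0}]'
python3 -m handwheel '[{"dx":0,"dy":0,"dz":0,"ax":0,"ay":0,"az":0},{"dx":0,"dy":0,"dz":0,"ax":0,"ay":0,"az":0},{"dx":0,"dy":0,"dz":0,"ax":0,"ay":0,"az":0},{"dx":0,"dy":0,"dz":0,"ax":0,"ay":0,"az":0},{"dx":0,"dy":0,"dz":0,"ax":0,"ay":0,"az":0},{"dx":0,"dy":0,"dz":0,"ax":0,"ay":0,"az":0},{"dx":0,"dy":0,"dz":0,"ax":0,"ay":0,"az":0},{"dx":0,"dy":0,"dz":0,"ax":0,"ay":0,"az":0}]' 2.4 35
```

```text
clock: 14.55
tool_pos: [0.6712, -0.0707, 0.028]
tcp_rot: [3.142, -0.0, -0.004]
ft_force: [0.5, -0.6, 0.3]
opening: 0.0846
clock: 15.35
tool_pos: [0.6713, -0.0707, 0.0279]
tcp_rot: [-3.142, -0.0, -0.004]
ft_force: [-0.6, 0.1, 3.1]
opening: 0.0346
```

```bash
python3 -m handwheel '[{"dx":0,"dy":0,"dz":3,"ax":0,"ay":0,"az":0},{"dx":0,"dy":0,"dz":7,"ax":0,"ay":0,"az":0},{"dx":-2,"dy":1,"dz":10,"ax":0,"ay":0,"az":0},{"dx":-6,"dy":2,"dz":10,"ax":0,"ay":0,"az":0},{"dx":-10,"dy":4,"dz":10,"ax":0,"ay":0,"az":0},{"dx":-14,"dy":5,"dz":10,"ax":0,"ay":0,"az":0},{"dx":-18,"dy":6.5,"dz":10,"ax":0,"ay":0,"az":0},{"dx":-21,"dy":7.3,"dz":10,"ax":0,"ay":0,"az":0}]'
python3 -m handwheel '[{"dx":-1.8,"dy":0,"dz":0,"ax":0,"ay":0,"az":0},{"dx":-1.8,"dy":0,"dz":-4,"ax":0,"ay":0,"az":0},{"dx":-1.8,"dy":0,"dz":-7,"ax":0,"ay":0,"az":0},{"dx":-1.8,"dy":0,"dz":-8.5,"ax":0,"ay":0,"az":0},{"dx":-1.8,"dy":0,"dz":-9,"ax":0,"ay":0,"az":0},{"dx":-1.8,"dy":0,"dz":-9.1,"ax":0,"ay":0,"az":0},{"dx":-1.8,"dy":0,"dz":-9.1,"ax":0,"ay":0,"az":0}]'
```

```text
clock: 16.15
tool_pos: [0.4583, 0.003, 0.1274]
tcp_rot: [-3.141, 0.002, -0.004]
ft_force: [-0.7, -0.1, -0.6]
opening: 0.035
clock: 16.85
tool_pos: [0.4437, 0.0023, 0.0373]
tcp_rot: [-3.142, -0.001, -0.004]
ft_force: [0.8, 0.1, 0.1]
opening: 0.0345
```

```bash
python3 -m handwheel '[{"dx":0,"dy":0,"dz":-0.15,"ax":0,"ay":0,"az":0},{"dx":0,"dy":0,"dz":-0.25,"ax":0,"ay":0,"az":0},{"dx":0,"dy":0,"dz":-0.32,"ax":0,"ay":0,"az":0},{"dx":0,"dy":0,"dz":-0.35,"ax":0,"ay":0,"az":0},{"dx":0,"dy":0,"dz":-0.35,"ax":0,"ay":0,"az":0}]'
```

```text
clock: 17.35
tool_pos: [0.4435, 0.0023, 0.0338]
tcp_rot: [-3.142, -0.001, -0.004]
ft_force: [-1.7, -0.3, 7.0]
opening: 0.0351
```

```bash
python3 -m handwheel '[{"dx":0,"dy":0,"dz":0,"ax":0,"ay":0,"az":0},{"dx":0,"dy":0,"dz":0,"ax":0,"ay":0,"az":0},{"dx":0,"dy":0,"dz":0,"ax":0,"ay":0,"az":0},{"dx":0,"dy":0,"dz":0,"ax":0,"ay":0,"az":0},{"dx":0,"dy":0,"dz":0,"ax":0,"ay":0,"az":0},{"dx":0,"dy":0,"dz":4,"ax":0,"ay":0,"az":0},{"dx":0,"dy":0,"dz":8,"ax":0,"ay":0,"az":0},{"dx":3,"dy":1,"dz":9,"ax":0,"ay":0,"az":0}]' 8.5
python3 -m handwheel '[{"dx":4,"dy":1,"dz":0,"ax":0,"ay":0,"az":0},{"dx":8,"dy":2,"dz":0,"ax":0,"ay":0,"az":0},{"dx":12,"dy":3,"dz":0,"ax":0,"ay":0,"az":0},{"dx":15,"dy":4,"dz":0,"ax":0,"ay":0,"az":0},{"dx":16.1,"dy":4.1,"dz":0,"ax":0,"ay":0,"az":0},{"dx":16.1,"dy":4.1,"dz":-4,"ax":0,"ay":0,"az":0},{"dx":16.1,"dy":4.1,"dz":-7,"ax":0,"ay":0,"az":0},{"dx":16.1,"dy":4.1,"dz":-7,"ax":0,"ay":0,"az":0}]'
```

```text
clock: 18.15
tool_pos: [0.4721, 0.0118, 0.1265]
tcp_rot: [3.141, -0.001, -0.005]
ft_force: [0.0, -0.5, -0.7]
opening: 0.0853
clock: 18.95
tool_pos: [0.6301, 0.0528, 0.0491]
tcp_rot: [3.141, 0.008, -0.004]
ft_force: [-0.1, -0.5, 0.1]
opening: 0.0851
```

```bash
python3 look.py|grep -E "^[a-z]|'|caps"
```

```text
top
 caps
   [470.3 228.7 747.5] ('xl', array([ 0.471 , -0.3148]), 819)
side
 caps
   [202.6 201.5 132. ] ('s', array([0.6347, 0.0533]), 196)
   [307.4 193.8 210. ] ('s', array([ 0.4522, -0.0365]), 184)
   [311.7 164.2 254. ] ('m', array([ 0.4675, -0.1262]), 226)
   [319.  136.7 277. ] ('l', array([ 0.4772, -0.2262]), 257)
   [339.9 108.9  88. ] ('s', array([ 0.4837, -0.4972]), 89)
   [324.5 107.9  83. ] ('s', array([ 0.5252, -0.4917]), 88)
   [453.1  70.2 904. ] ('xl', array([ 0.2056, -0.7645]), 177)
```

```bash
python3 -m handwheel '[{"dx":0.2,"dy":0.05,"dz":-2,"ax":0,"ay":0,"az":0},{"dx":0.2,"dy":0.05,"dz":-3,"ax":0,"ay":0,"az":0},{"dx":0.2,"dy":0.05,"dz":-3.3,"ax":0,"ay":0,"az":0},{"dx":0.2,"dy":0.05,"dz":-3.3,"ax":0,"ay":0,"az":0},{"dx":0.2,"dy":0.05,"dz":-3.3,"ax":0,"ay":0,"az":0}]'
```

```text
clock: 19.55
tool_pos: [0.6367, 0.0538, 0.0212]
tcp_rot: [-3.141, -0.001, -0.004]
ft_force: [0.2, 0.4, -0.6]
opening: 0.0848
```

```bash
python3 -m handwheel '[{"dx":-0.2,"dy":0,"dz":-0.5,"ax":0,"ay":0,"az":0},{"dx":-0.2,"dy":0,"dz":-0.9,"ax":0,"ay":0,"az":0},{"dx":-0.2,"dy":0,"dz":-0.9,"ax":0,"ay":0,"az":0},{"dx":-0.2,"dy":0,"dz":-0.9,"ax":0,"ay":0,"az":0}]'
python3 -m handwheel '[{"dx":0,"dy":0,"dz":0,"ax":0,"ay":0,"az":0},{"dx":0,"dy":0,"dz":0,"ax":0,"ay":0,"az":0},{"dx":0,"dy":0,"dz":0,"ax":0,"ay":0,"az":0},{"dx":0,"dy":0,"dz":0,"ax":0,"ay":0,"az":0},{"dx":0,"dy":0,"dz":0,"ax":0,"ay":0,"az":0},{"dx":0,"dy":0,"dz":0,"ax":0,"ay":0,"az":0},{"dx":0,"dy":0,"dz":0,"ax":0,"ay":0,"az":0},{"dx":0,"dy":0,"dz":0,"ax":0,"ay":0,"az":0}]' 1.6 30
```

```text
clock: 19.95
tool_pos: [0.6341, 0.0538, 0.0111]
tcp_rot: [3.142, 0.0, -0.004]
ft_force: [-0.5, -0.2, -0.4]
opening: 0.0851
clock: 20.75
tool_pos: [0.6344, 0.0538, 0.0115]
tcp_rot: [-3.142, -0.0, -0.004]
ft_force: [-0.5, 0.6, 2.1]
opening: 0.0271
```

```bash
python3 -m handwheel '[{"dx":0,"dy":0,"dz":3,"ax":0,"ay":0,"az":0},{"dx":0,"dy":0.5,"dz":7,"ax":0,"ay":0,"az":0},{"dx":-2,"dy":1,"dz":9,"ax":0,"ay":0,"az":0},{"dx":-6,"dy":2,"dz":9,"ax":0,"ay":0,"az":0},{"dx":-10,"dy":2.7,"dz":9,"ax":0,"ay":0,"az":0},{"dx":-14,"dy":2.7,"dz":9,"ax":0,"ay":0,"az":0},{"dx":-17,"dy":2.7,"dz":9,"ax":0,"ay":0,"az":0},{"dx":-19.4,"dy":2.7,"dz":9,"ax":0,"ay":0,"az":0}]'
python3 -m handwheel '[{"dx":0,"dy":0,"dz":0,"ax":0,"ay":0,"az":0},{"dx":0,"dy":0,"dz":-3,"ax":0,"ay":0,"az":0},{"dx":0,"dy":0,"dz":-6,"ax":0,"ay":0,"az":0},{"dx":0,"dy":0,"dz":-7.5,"ax":0,"ay":0,"az":0},{"dx":0,"dy":0,"dz":-8,"ax":0,"ay":0,"az":0},{"dx":0,"dy":0,"dz":-8.1,"ax":0,"ay":0,"az":0},{"dx":0,"dy":0,"dz":-8.1,"ax":0,"ay":0,"az":0}]'
```

```text
clock: 21.55
tool_pos: [0.4379, 0.0807, 0.1011]
tcp_rot: [3.141, 0.001, -0.004]
ft_force: [-0.2, 0.4, -0.6]
opening: 0.0268
clock: 22.25
tool_pos: [0.441, 0.0809, 0.0207]
tcp_rot: [-3.141, -0.001, -0.004]
ft_force: [0.2, 0.3, -0.3]
opening: 0.0268
```

```bash
python3 -m handwheel '[{"dx":-0.05,"dy":0,"dz":-0.15,"ax":0,"ay":0,"az":0},{"dx":-0.05,"dy":0,"dz":-0.25,"ax":0,"ay":0,"az":0},{"dx":-0.05,"dy":0,"dz":-0.35,"ax":0,"ay":0,"az":0},{"dx":-0.05,"dy":0,"dz":-0.35,"ax":0,"ay":0,"az":0}]'
```

```text
clock: 22.65
tool_pos: [0.4401, 0.0809, 0.0173]
tcp_rot: [-3.141, -0.001, -0.004]
ft_force: [-1.9, -0.6, 6.0]
opening: 0.027
```

```bash
python3 -m handwheel '[{"dx":0,"dy":0,"dz":0,"ax":0,"ay":0,"az":0},{"dx":0,"dy":0,"dz":0,"ax":0,"ay":0,"az":0},{"dx":0,"dy":0,"dz":0,"ax":0,"ay":0,"az":0},{"dx":0,"dy":0,"dz":0,"ax":0,"ay":0,"az":0},{"dx":0,"dy":0,"dz":4,"ax":0,"ay":0,"az":0},{"dx":0,"dy":0,"dz":9,"ax":0,"ay":0,"az":0},{"dx":0,"dy":0,"dz":14,"ax":0,"ay":0,"az":0},{"dx":0,"dy":0,"dz":19,"ax":0,"ay":0,"az":0}]' 8.5
python3 -m handwheel '[{"dx":0,"dy":0,"dz":5,"ax":0,"ay":0,"az":0},{"dx":-1,"dy":-4,"dz":6,"ax":0,"ay":0,"az":-0.1},{"dx":-2,"dy":-9,"dz":6,"ax":0,"ay":0,"az":-0.2},{"dx":-3,"dy":-14,"dz":6,"ax":0,"ay":0,"az":-0.3},{"dx":-4,"dy":-19,"dz":6,"ax":0,"ay":0,"az":-0.4},{"dx":-5,"dy":-24,"dz":6,"ax":0,"ay":0,"az":-0.5},{"dx":-6,"dy":-29,"dz":6,"ax":0,"ay":0,"az":-0.6},{"dx":-7,"dy":-34,"dz":6,"ax":0,"ay":0,"az":-0.7}]'
python3 -m handwheel '[{"dx":-2,"dy":-4,"dz":0,"ax":0,"ay":0,"az":-0.1},{"dx":-5,"dy":-8,"dz":0,"ax":0,"ay":0,"az":-0.2},{"dx":-8,"dy":-12,"dz":0,"ax":0,"ay":0,"az":-0.3},{"dx":-11,"dy":-16,"dz":0,"ax":0,"ay":0,"az":-0.4},{"dx":-14,"dy":-20,"dz":0,"ax":0,"ay":0,"az":-0.5},{"dx":-17,"dy":-24,"dz":0,"ax":0,"ay":0,"az":-0.6},{"dx":-17,"dy":-24,"dz":0,"ax":0,"ay":0,"az":-0.6},{"dx":-17,"dy":-24,"dz":0,"ax":0,"ay":0,"az":-0.6}]'
python3 look.py .006|grep -E "^[a-z]|'|caps"
python3 - <<'E'
from h import *
for n in("top","side"): cv2.imwrite(f"pics/{n}9.png",imaging.snapshot(n)["img"][:,:,::-1])
E
```

```text
clock: 23.45
tool_pos: [0.4392, 0.0807, 0.2087]
tcp_rot: [3.142, 0.0, -0.004]
ft_force: [1.1, 1.0, -0.1]
opening: 0.0849
clock: 24.25
tool_pos: [0.3699, -0.2552, 0.2669]
tcp_rot: [-3.141, -0.0, -0.708]
ft_force: [0.8, 0.1, -0.4]
opening: 0.0847
clock: 25.05
tool_pos: [0.1999, -0.4937, 0.2663]
tcp_rot: [-3.141, 0.001, -1.306]
ft_force: [0.4, 0.7, 0.7]
opening: 0.0851
top
 caps
   [243.3 253.4 165.5] ('s', array([0.4412, 0.0813]), 204)
   [286.7 250.2 299. ] ('m', array([0.4432, 0.0025]), 340)
   [334.  240.2 466. ] ('l', array([ 0.457 , -0.0808]), 528)
   [388.7 232.2 729. ] ('xl', array([ 0.4666, -0.1736]), 781)
   [470.3 228.7 747.5] ('xl', array([ 0.4701, -0.3128]), 830)
side
 caps
   [296.1 224.5 167.5] ('s', array([0.4417, 0.0802]), 234)
   [307.4 193.4 220. ] ('s', array([ 0.4502, -0.0284]), 188)
   [311.7 163.8 267. ] ('m', array([ 0.4652, -0.1166]), 231)
   [319.1 136.5 289.5] ('l', array([ 0.4743, -0.2143]), 263)
   [339.9 108.9  88. ] ('s', array([ 0.4809, -0.4819]), 91)
   [324.5 107.9  83. ] ('s', array([ 0.522 , -0.4764]), 90)
   [453.2  70.3 910. ] ('xl', array([ 0.2059, -0.7437]), 182)
```

View pics/top9.png

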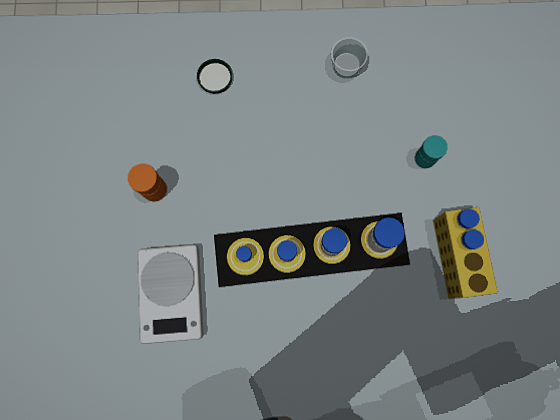

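View pics/side9.png

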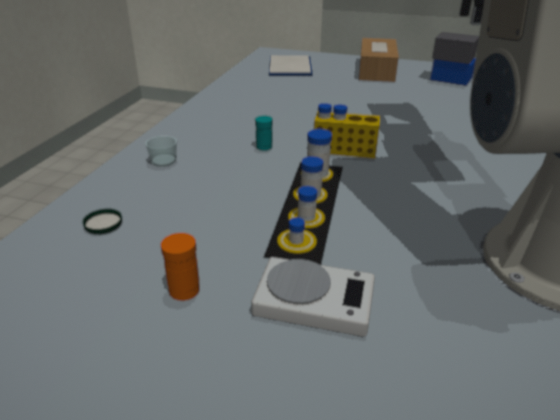

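The pictures show the jars upright, one per disc, running s, m, l, xl away from the balance (top view caps at (243,253), (287,250), (334,240), (389,232)). All are within about 2 mm of the disc centres. The rack caps are at the same pixels as at the start. Handing in.

```bash
python3 -c "
from plant import workorder; print(workorder.sign_off())"
```

```text
the job is handed in; nothing more can be done
None
```

All four blue-capped jars stand upright, one on each yellow disc. The smallest is nearest the balance and the largest is farthest away. I handed the job in at about 25 s on the robot's clock, with the arm clear of everything.

- **Centring:** in the last top-camera check, each jar was within about 2 mm of its disc centre. By jar that was s 0.9 mm, m 0.3 mm, l 1.6 mm and xl 1.9 mm. The calibration itself is only good to about 2 mm.
- **Rack and look-alikes:** the rack's tube caps were at the same pixels as at the start, so it did not move. The turquoise and orange look-alikes look unmoved in the last pictures.
- **Forces:** the highest wrist reading printed after a move was about 12 N. The force was not logged during the moves.
- **Checks that disagreed:**
  - In the side view, the size matching labelled m, l and xl one size too small, so those side positions are no independent check. Only jar s was confirmed there, at about 1.7 mm from its disc centre.
  - The side view also put discs A and C (for jars s and l) about 8 mm off along the row. I put that down to neighbouring discs merging in the colour mask and used the top view.
  - Measured from the top view, the discs are 79 to 90 mm apart, not an even 85 mm.

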